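# Dry layout of a small cupboard-door frame in two bar clamps

## Robot

A 7-joint arm with a two-finger parallel gripper is mounted at the origin on the work surface. World frame = base frame: x ahead of the robot, y to its left, z up, the work surface at z = 0. Lengths are in mm, angles in rad, forces in N, time in s.
With the tool pointing down it reaches from about 400 to 900 mm from the base axis. Payload 5.6 kg.
Tool frame: the origin (TCP) lies midway between the tips of the shut fingers; the grasp point (between the pads) lies 19 mm behind it; z points along the fingers, y is the direction in which the jaws open and shut (so a half turn about z gives the same grasp; the last joint's range is limited). The gripper opens to 92 mm and grips with 3 to 60 N. Pads are 20 mm wide; open, the fingers measure 128 mm over their backs; the gripper's body (75 mm by 189 mm) begins 69 mm behind the grasp point.
Start: joints at [-1.295, 0.468, -0.012, 1.603, 0.006, 1.071, -0.056], TCP at [203.769, 617.242, 214.592] pointing down, gripper open.
Joint ranges: [-2.53, 2.53], [-0.31, 2.02], [-1.57, 1.55], [0.28, 2.44], [-1.29, 4.43], [0.15, 1.84], [-2.92, 2.92]. Speed limits (rad/s): [2.57, 2.57, 3.14, 3.14, 3.14, 3.14, 3.14].

## Interface

Orientations are given as a unit quaternion [x, y, z, w].
In Python, from workcell import telemetry, viewer, arm gives the robot as it stands.
- The arm moves only by the tool step_arm, never from a script. Its argument "moves" is a list that holds one entry, the list of rows, each a list of 7 numbers: the turn, a rotation vector about the tool's x, y, z in degrees, then the shift along the tool's x, y, z in m, then the finger opening in m, from 0 to 0.0919. A call has 1 to 5 rows; each row is the pose to reach, as a shift and turn from the pose commanded when the call began, along the tool's axes at that moment; what a row does not reach only later rows make up. A row lasts 1/8 s, in which the tool goes at most 62.5 mm and 10.7 degrees, less where a joint would pass 70% of its speed; a pose out of reach is approached as far as the arm can. A call with a gripper value outside its range is refused whole. The fingers move at their own pace and stop on an object; the grip force is fixed at half the most. Time passes only in rows, so rows that repeat a pose let the fingers close. It gives the time, the measured TCP pose, the force and the opening at its end, in the units of the state.
- telemetry.get_state(): the state, without advancing time (a new reading comes with each control period).
- viewer.grab_frame(name): name is "side" or "top" or "wrist"; returns the picture (384x512x3 uint8, red, green, blue); there is no depth.
- viewer.camera_model(name): a dict with "fx", "fy", "cx", "cy" (pixels), "k1" (the pictures are not rectified: a ray, as slopes to the right and down, at radius r is drawn at 1 + k1 r^2 times it, then the intrinsics apply), "rvec" (rotation vector, rad) and "tvec" (3), from world to camera coordinates, as OpenCV has them; the wrist camera has in their place "T_tool_cam" (4x4, takes a point from camera to tool coordinates, whose origin is the TCP and whose axes are the flange's). Camera axes: x right, y down, z forward; pixel columns grow to the right and rows downward; lengths in mm; the calibration is good to about 2 mm. A picture is of the moment at which its call begins: read the wrist's pose just before it. camera_model takes no time and is no camera call.
- arm.finish_job(): hands the job in, once; it reports no verdict.
Trained networks look in the newest picture that a camera, given by its name, has taken for a name from the list of things; names that differ only in an ending like _2 or _b are one class to them, and where a whole thing is asked for, a point or a joint stands for the part that bears it (a point fixed in the world has none). Each returns a list of dicts, best first, with "p" (0 to 1); they miss things now and then, are a little off and sometimes report something else, mostly with a low value. They report only what shows in the picture. A call takes as long as a camera call.
- viewer.silhouettes(camera, label): "pixels" (384x512 bool, what is visible of it) and "at" ([column, row] in pixels, amid what is visible of it).
The state is a dict: "time_s": time; "joint_pos": joint angles; "joint_velocities": joint speeds; "tau": joint torques, N m; "tool_pos": TCP position; "tcp_rot": TCP orientation; "ft_force": force on the tool from outside, world axes, zero at the start; "torque": the same for the moment, N m; "finger_gap": finger opening in mm.
Only numpy, scipy, OpenCV 4.12 (cv2) and the standard library are available. Lean on these libraries where they do the work, as an engineer would, in place of code of your own. Each camera call takes 0.05 s, during which the arm holds its last target. There are 200 camera calls.

## Task

Lay out the four oak parts of the small door frame dry on the two bar clamps, ready for gluing: the hinge stile (the one with two round bores) lies across both clamps on the side nearest the robot with its bored edge still towards the robot, the plain stile lies across them on the far side, and between the stiles the wide rail lies on the robot's right-hand clamp and the narrow rail on its left-hand clamp, so that the parts form a rectangle with the rails' outer edges flush with the stiles' ends. Leave every joint open by about 5 mm, keep the frame square to the clamps and midway between their jaws, and let every part lie flat and released on the bars. Leave the glue bottle and the tape roll where they are.

Things in the scene. Friction and masses are not known exactly. Their poses are not given: they have to be found in the camera images.
- hinge_stile_c (a point): Oak, 18 thick. Site at its centre, half-way up; z up. Hinge stile: 240 long (its y axis), 55 wide (its x axis). Two round 26 mm bores, 11 deep, in the upper face at y = -65 and +65 mm, off-centre at x = -9.5 mm: its -x long edge is the bored (outer) edge. It starts on the bench with that edge towards the robot, within 0.3 rad. 0.17 kg.
- plain_stile_c (a point): Oak, 18 thick. Site at its centre, half-way up; z up. Plain stile: same size as the hinge stile, 240 long (its y axis), 55 wide (x), but without bores; may be turned end for end. 0.17 kg.
- wide_rail_c (a point): Oak, 18 thick. Site at its centre, half-way up; z up. Wide rail: 110 long (its x axis), 62 wide (its y axis), two dark oval pocket-screw holes near each end of its upper face; may be turned end for end. Finished: its centre is 89 mm from the middle of the stiles' length, towards the robot's right. 0.09 kg.
- narrow_rail_c (a point): Oak, 18 thick. Site at its centre, half-way up; z up. Narrow rail: 110 long (its x axis), 42 wide (its y axis), two dark oval pocket-screw holes near each end of its upper face; may be turned end for end. Finished: its centre is 99 mm from the middle of the stiles' length, towards the robot's left. 0.06 kg.
- right_clamp_top (a point): Clamp on the robot's right, fixed. Aluminium bar 30 wide, flat top 34 above the bench. Site on the bar's top midway between the jaw faces; x along the bar away from the robot, y left, z up. Jaw faces at x = -145 and +145, 66 above the bench; screw and cross handle to x = 300. Finished frame: stile centres at x = -87.5 and +87.5, y = +89, rails' at x = 0, on the bars' centre lines (mm).
- left_clamp_top (a point): The clamp on the robot's left, the same as the right one and parallel to it, level with it, 188 mm to its left between bar centre lines. Site and axes as on the right clamp.
- glue_bottle_c (a point): Bystander: upright white glue bottle, 60 diameter, 158 tall. Site on its axis 60 above the bench.
- tape_roll_c (a point): Bystander: roll of tape lying flat, 96 outer diameter, 24 high. Site at its centre.

How it is judged (in metres and radians):
At the end, for the whole second after the job is handed in: Hinge stile within 12 mm of its place on the clamps, bored edge to the robot; measured from it, plain stile within 14 mm and both rails within 10 mm of their places (joints 5 mm open, rail edges flush); all square within 0.1 rad, flat on the bars (4 mm, 0.08 rad), released, at rest (x of hinge_stile_c in the frame of right_clamp_top between -0.0995 and -0.0755 m and y of hinge_stile_c in the frame of right_clamp_top between 0.077 and 0.101 m and angle between the y axis of hinge_stile_c and the y axis of right_clamp_top, either way round below 0.1 rad and x of plain_stile_c in the frame of hinge_stile_c between 0.161 and 0.189 m and y of plain_stile_c in the frame of hinge_stile_c between -0.014 and 0.014 m and angle between the y axis of each of plain_stile_c, wide_rail_c, narrow_rail_c and the y axis of hinge_stile_c, either way round below 0.1 rad and x of wide_rail_c in the frame of hinge_stile_c between 0.0775 and 0.0975 m and y of wide_rail_c in the frame of hinge_stile_c between -0.099 and -0.079 m and x of narrow_rail_c in the frame of hinge_stile_c between 0.0775 and 0.0975 m and y of narrow_rail_c in the frame of hinge_stile_c between 0.089 and 0.109 m and height (world z) of hinge_stile_c between 0.039 and 0.047 m and angle between each of hinge_stile_c, plain_stile_c, wide_rail_c, narrow_rail_c's own z axis and vertical below 0.08 rad and linear speed of each of hinge_stile, plain_stile, wide_rail, narrow_rail below 0.02 m/s and angular speed of each of hinge_stile, plain_stile, wide_rail, narrow_rail below 0.1 rad/s and height (world z) of plain_stile_c between 0.039 and 0.047 m and height (world z) of wide_rail_c between 0.039 and 0.047 m and height (world z) of narrow_rail_c between 0.039 and 0.047 m); the robot touches nothing.
It fails at once if a bystander (glue bottle or tape roll) is moved by more than 30 mm (distance of any of glue_bottle_c, tape_roll_c from where it was at the start of the episode above 0.03 m).
It also fails if it takes over 109 s, if anything falls off the work surface, if the arm or the gripper's body presses on something with over 40 N, if the wrist force passes 120 N, or if a joint passes its speed limit or range.

## Working session

There is one attempt and no reset: what is moved stays moved. The work goes in short steps, Python scripts to look and compute and a tool call to move; the robot and the scene stay as the last step left them, time stands still between calls to the robot, and variables do not carry over. Pictures are saved under pics/ and viewed, about 12 in all and at most 16, crops included, and the job is handed in when it is done.

Besides the shell and the picture viewer there is one more tool, called after "Emit:" by a JSON object that holds its "api" and its "payload". step_arm: Moves the arm, as the interface text tells. Its arguments: {"type":"object","properties":{"moves":{"type":"array","items":{"type":"array","items":{"type":"array","items":{"type":"number"}}}}},"required":["moves"]}

```bash
ls; mkdir -p pics
cat > h.py <<'E'
import numpy as np, cv2
from scipy.spatial.transform import Rotation as R
from workcell import telemetry, viewer, arm
def pose():
    s=telemetry.get_state(); T=np.eye(4); T[:3,:3]=R.from_quat(s["tcp_rot"]).as_matrix(); T[:3,3]=s["tool_pos"]; return T
def ext(cam,T=None):
    m=viewer.camera_model(cam)
    if "T_tool_cam" in m:
        W=(pose() if T is None else T)@np.array(m["T_tool_cam"]); return m,W[:3,:3],W[:3,3]
    Rm=cv2.Rodrigues(np.array(m["rvec"],float))[0]; return m,Rm.T,-Rm.T@np.array(m["tvec"],float).ravel()
def toz(cam,px,z,T=None):
    """pixels -> world points at height z"""
    m,Rw,o=ext(cam,T); px=np.atleast_2d(np.array(px,float))
    d=np.c_[(px[:,0]-m["cx"])/m["fx"],(px[:,1]-m["cy"])/m["fy"]]
    u=d.copy()
    for _ in range(20): u=d/(1+m["k1"]*(u**2).sum(1,keepdims=True))
    r=np.c_[u,np.ones(len(u))]@Rw.T
    return o+r*((z-o[2])/r[:,2])[:,None]
def proj(cam,P,T=None):
    m,Rw,o=ext(cam,T); c=(np.atleast_2d(P)-o)@Rw; u=c[:,:2]/c[:,2:]
    u=u*(1+m["k1"]*(u**2).sum(1,keepdims=True)); return u*[m["fx"],m["fy"]]+[m["cx"],m["cy"]]
def save(n,im): cv2.imwrite(f"pics/{n}.png",im[:,:,::-1])
E
python3 - <<'E'
from h import *
a=viewer.grab_frame("top"); save("top0",a)
print(telemetry.get_state()); 
for c in("top","side","wrist"):print(c,viewer.camera_model(c))
for l in["hinge_stile_c","plain_stile_c","wide_rail_c","narrow_rail_c","right_clamp_top","left_clamp_top","glue_bottle_c","tape_roll_c"]:
    try:
        for s in viewer.silhouettes("top",l)[:3]:
            m=s["pixels"]; z=18 if 'le_c'==l[-4:] or'rail'in l else 0
            cs,_=cv2.findContours(m.astype(np.uint8),0,2); c=max(cs,key=cv2.contourArea)
            w=toz("top",c[:,0,:],z)[:,:2].astype(np.float32)
            print(l,round(s["p"],2),np.round(s["at"]),m.sum(),cv2.minAreaRect(w))
    except Exception as e: print(l,e)
E
```

```text
pics
{'time_s': 0.05, 'joint_pos': array([-1.29500417,  0.46836676, -0.01162417,  1.60359181,  0.00599249,
        1.0714238 , -0.05630299]), 'joint_velocities': array([-0.00146518, -0.00093387, -0.00119265, -0.0016979 , -0.00050083,
       -0.0002063 , -0.00091826]), 'tau': array([ 7.05406728e-04, -5.22125494e+01, -1.24340138e-02, -2.44644481e+01,
       -5.68565517e-02,  1.39910771e-02,  5.78747904e-05]), 'tool_pos': array([203.59405369, 616.68448644, 213.66029621]), 'tcp_rot': array([ 1.58747422e-01,  9.87318837e-01, -8.73245778e-04, -8.62191202e-05]), 'ft_force': array([ 1.22709095,  0.52099875, -0.28345654]), 'torque': array([ 0.04240348, -0.02357252, -0.01675344]), 'finger_gap': 91.97592469773343}
top {'fx': 356.333442774226, 'fy': 356.333442774226, 'cx': 255.03562473895525, 'cy': 202.19227316693173, 'k1': -0.11313430825719487, 'rvec': array([ 2.11482113, -2.14700308,  0.22266933]), 'tvec': array([-10.93334975, 574.89046622, 874.59103803])}
side {'fx': 436.6182303718086, 'fy': 436.6182303718086, 'cx': 256.63073152329247, 'cy': 190.34755330543646, 'k1': -0.06688920606482594, 'rv
[... 1002 characters left out ...]
619873046875)
narrow_rail_c 0.76 [386. 196.] 642 ((587.7485961914062, -378.4144287109375), (46.06589126586914, 117.97547149658203), 60.126983642578125)
right_clamp_top 0.93 [281. 204.] 2433 ((620.7579345703125, -87.96055603027344), (530.3208618164062, 77.40434265136719), 0.8336218595504761)
left_clamp_top 0.79 [210. 204.] 2439 ((605.1344604492188, 107.22789001464844), (528.505126953125, 85.24880981445312), 7.532764911651611)
glue_bottle_c 0.67 [150. 146.] 675 ((757.9465942382812, 276.80755615234375), (110.4168701171875, 65.89823150634766), 45.013214111328125)
tape_roll_c 0.68 [351. 149.] 519 ((718.264404296875, -278.37359619140625), (95.65321350097656, 100.61588287353516), 43.10633850097656)
```

View pics/top0.png

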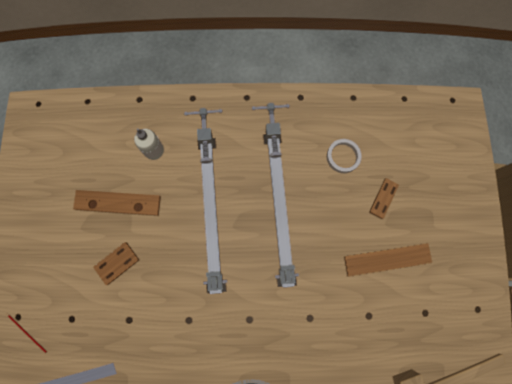

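```bash
cat >> h.py <<'E'
def goal(x,y,z,az=None):
    """print turn/shift (tool axes) from measured pose to TCP (x,y,z), tool down, tool y at azimuth az deg"""
    T=pose(); 
    if az is None: az=np.degrees(np.arctan2(T[1,1],T[0,1]))
    c,s=np.cos(np.radians(az)),np.sin(np.radians(az))
    D=np.array([[s,c,0],[-c,s,0],[0,0,-1.]])
    rv=R.from_matrix(T[:3,:3].T@D).as_rotvec(degrees=True)
    sh=T[:3,:3].T@(np.array([x,y,z])-T[:3,3])/1000
    print("turn",rv.round(1),"shift",sh.round(4),"dist mm",round(np.linalg.norm(sh)*1000), "rows",round(max(np.linalg.norm(sh)*16,np.linalg.norm(rv)/10.7),1))
    return np.r_[rv,sh]
E
python3 - <<'E'
from h import *
print(ext("top")[2],ext("side")[2]); goal(500,100,400,90)
E
```

```text
[ 4.00315255e+02 -3.40566978e-01  9.67096505e+02] [ 288.50807972 -881.06661137  726.0239175 ]Traceback (most recent call last):
  File "<stdin>", line 2, in <module>
  File "h.py", line 29, in goal
    rv=R.from_matrix(T[:3,:3].T@D).as_rotvec(degrees=True)
       ~~~~~~~~~~~~~^^^^^^^^^^^^^^
  File "scipy/spatial/transform/_rotation.pyx", line 1143, in scipy.spatial.transform._rotation.Rotation.from_matrix
ValueError: Non-positive determinant (left-handed or null coordinate frame) in rotation matrix 0: [[-9.49597652e-01  3.13471366e-01  3.43431806e-05]
 [ 3.13471368e-01  9.49597648e-01  8.86193099e-05]
 [ 4.83258738e-06 -9.49182924e-05  9.99999995e-01]].
```

```bash
sed -i 's/D=np.array.*/D=np.array([[-s,c,0],[c,s,0],[0,0,-1.]])/' h.py
python3 - <<'E'
from h import *
goal(500,100,400,90)
E
```

```text
turn [ -0.    0.  -18.3] shift [-0.4434 -0.3983 -0.1854] dist mm 624 rows 10.0
```

Emit:
{"api": "step_arm", "payload": {"moves": [[[0,0,-18.3,-0.4434,-0.3983,-0.1854,0.0919],[0,0,-18.3,-0.4434,-0.3983,-0.1854,0.0919],[0,0,-18.3,-0.4434,-0.3983,-0.1854,0.0919],[0,0,-18.3,-0.4434,-0.3983,-0.1854,0.0919],[0,0,-18.3,-0.4434,-0.3983,-0.1854,0.0919]]]}}

```text
time_s: 1.08
tool_pos: [352.9, 356.4, 308.3]
tcp_rot: [-0.0, 1.0, 0.0, 0.0]
ft_force: [0.4, 0.5, 0.8]
finger_gap: 91.7
```

Run:
```python
from h import *
print(pose().round(2)); goal(500,100,400,90)
```

```text
[[ -1.    -0.     0.   352.9 ]
 [ -0.     1.     0.   356.44]
 [ -0.     0.    -1.   308.31]
 [  0.     0.     0.     1.  ]]
turn [0. 0. 0.] shift [-0.1471 -0.2564 -0.0918] dist mm 310 rows 5.0
```

Emit:
{"api": "step_arm", "payload": {"moves": [[[0,0,0,-0.1471,-0.2564,-0.0918,0.0919],[0,0,0,-0.1471,-0.2564,-0.0918,0.0919],[0,0,0,-0.1471,-0.2564,-0.0918,0.0919],[0,0,0,-0.1471,-0.2564,-0.0918,0.0919],[0,0,0,-0.1471,-0.2564,-0.0918,0.0919]]]}}

```text
time_s: 1.7
tool_pos: [500.0, 100.0, 400.3]
tcp_rot: [-0.0, 1.0, 0.0, 0.001]
ft_force: [0.3, 0.4, 0.6]
finger_gap: 91.7
```

Run:
```python
from h import *
T=pose(); np.save("T1.npy",T); print(T[:3,3])
a=viewer.grab_frame("wrist"); save("w1",a)
cv2.imwrite("pics/w1b.png",cv2.resize(a,(800,600),interpolation=cv2.INTER_CUBIC)[:,:,::-1])
for l in["hinge_stile_c","wide_rail_c","right_clamp_top","left_clamp_top","glue_bottle_c","tape_roll_c"]:
    for s in viewer.silhouettes("wrist",l)[:2]:
        m=s["pixels"]; z=18 if 'le_c'==l[-4:] or'rail'in l else 34 if 'clamp' in l else 0
        np.save(f"m_{l}.npy",m)
        cs,_=cv2.findContours(m.astype(np.uint8),0,2); c=max(cs,key=cv2.contourArea)
        w=toz("wrist",c[:,0,:],z,T)[:,:2].astype(np.float32)
        print(l,round(s["p"],2),np.round(s["at"]),m.sum(),cv2.minAreaRect(w), c[:,0].min(0),c[:,0].max(0)); break
```

```text
[499.96507814  99.96741252 400.30901774]
hinge_stile_c 0.83 [406. 193.] 4423 ((586.7283935546875, 361.9990234375), (245.0689239501953, 59.56883239746094), 85.57750701904297) [336 171] [475 211]
wide_rail_c 0.86 [415.  91.] 2818 ((421.1632995605469, 353.3782043457031), (64.9532470703125, 114.64586639404297), 37.06694412231445) [376  57] [454 127]
right_clamp_top 0.88 [141. 145.] 5529 ((509.6954650878906, -92.5695571899414), (306.2631530761719, 63.098182678222656), 1.226528286933899) [108  48] [165 236]
left_clamp_top 0.82 [255. 171.] 6242 ((602.6383056640625, 116.90850830078125), (518.324462890625, 109.69692993164062), 1.0804352760314941) [228  38] [296 330]
glue_bottle_c 0.59 [342. 285.] 675 ((776.4700317382812, 262.7094421386719), (135.4082489013672, 27.800914764404297), 23.8823184967041) [329 256] [359 312]
tape_roll_c 0.8 [ 48. 266.] 1391 ((720.0934448242188, -280.9016418457031), (96.45075225830078, 116.85696411132812), 39.533695220947266) [ 30 231] [ 85 280]
```

View pics/w1b.png

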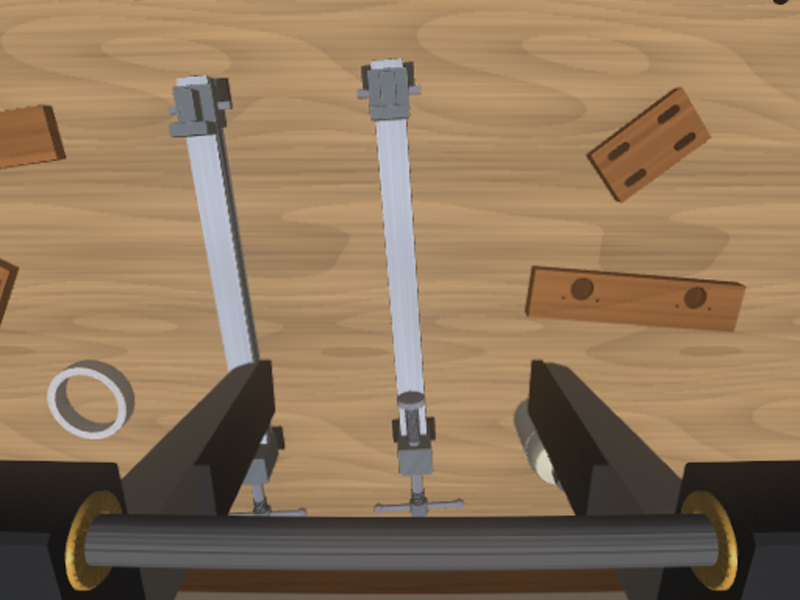

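```bash
cat > bars.py <<'E'
from h import *
T=np.load("T1.npy"); out={}
for cam,Tm,boxes in(("wrist",T,{"R":(110,92,170,228),"L":(232,82,285,248)}),("top",None,{"R":(266,160,298,262),"L":(198,165,226,268)})):
    im=cv2.imread({"wrist":"pics/w1.png","top":"pics/top0.png"}[cam]); hsv=cv2.cvtColor(im,cv2.COLOR_BGR2HSV)
    ok=(hsv[:,:,1]<60)&(hsv[:,:,2]>135)
    for n,(a,b,c,d) in boxes.items():
        L=[];Rr=[]
        for r in range(b,d):
            k=np.where(ok[r,a:c])[0]
            if len(k)<4: continue
            L.append((a+k[0]-.5,r)); Rr.append((a+k[-1]+.5,r))
        res=[]
        for e in(L,Rr):
            w=toz(cam,e,34,Tm)[:,:2]
            p=np.polyfit(w[:,0],w[:,1],1)
            k=abs(w[:,1]-np.polyval(p,w[:,0]))<3; p=np.polyfit(w[k,0],w[k,1],1); res.append(p)
        c=(res[0]+res[1])/2
        print(cam,n,"angL,R deg",[round(np.degrees(np.arctan(p[0])),2) for p in res],"width",round(abs(np.polyval(res[0]-res[1],550)),1),"centre y at x=550",round(np.polyval(c,550),1))
E
python3 bars.py
python3 - <<'E'
import cv2,numpy as np
a=cv2.imread("pics/w1.png"); t=cv2.imread("pics/top0.png")
o=[cv2.resize(x,(400,300),interpolation=cv2.INTER_CUBIC) for x in(a[30:105,95:195],a[30:105,215:315],a[235:310,215:315],t[245:305,190:270])]
cv2.imwrite("pics/jaws.png",np.vstack([np.hstack(o[:2]),np.hstack(o[2:])]))
E
```

```text
wrist R angL,R deg [np.float64(3.97), np.float64(4.04)] width 30.7 centre y at x=550 -87.5
wrist L angL,R deg [np.float64(4.04), np.float64(4.07)] width 30.3 centre y at x=550 100.9
top R angL,R deg [np.float64(3.79), np.float64(4.06)] width 30.9 centre y at x=550 -88.5
top L angL,R deg [np.float64(4.1), np.float64(4.0)] width 31.5 centre y at x=550 101.2
```

View pics/jaws.png

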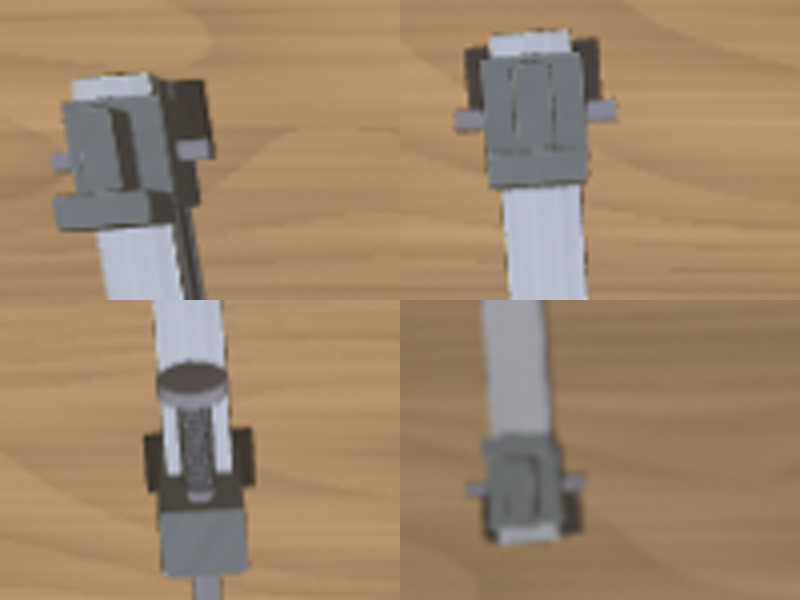

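Run:
```python
from h import *
T=np.load("T1.npy")
print("camera",ext("wrist",T)[2])
print("nearR",toz("wrist",(120.75,86.5),66,T),"nearL",toz("wrist",(249.2,76.75),66,T),toz("wrist",(249.2,76.75),34,T))
print("nearL top",toz("top",(214,272.4),66))
print("far L bottom",toz("wrist",(263,251),34,T),"top",toz("wrist",(263,258.3),66,T),"mid",toz("wrist",(263,255),50,T))
```

```text
camera [417.08557426 100.28282087 570.27913188]
nearR [[412.29834806 -96.10334266  66.        ]] nearL [[400.07719816  90.12011406  66.        ]] [[398.99789901  89.47521999  34.        ]]
nearL top [[395.82784765  85.83766839  66.        ]]
far L bottom [[691.55267689 112.01976095  34.        ]] top [[688.78445915 111.39911882  66.        ]] mid [[691.0306299  111.71442799  50.        ]]
```

Run:
```python
from h import *
print(telemetry.get_state()["joint_pos"].round(2)); goal(589,364,200,-4.4)
```

```text
[-0.55  0.08  0.3   1.7  -0.02  1.37  1.33]
turn [-0.  -0.1 94.6] shift [-0.0916  0.2602  0.1987] dist mm 340 rows 8.8
```

Emit:
{"api": "step_arm", "payload": {"moves": [[[0,0,10,-0.0183,0.052,0.0397,0.0919],[0,0,20,-0.0366,0.104,0.0795,0.0919],[0,0,30,-0.055,0.156,0.1192,0.0919],[0,0,40,-0.0733,0.208,0.159,0.0919],[0,0,50,-0.0916,0.2602,0.1987,0.0919]]]}}

```text
time_s: 2.68
tool_pos: [582.3, 344.4, 214.8]
tcp_rot: [0.424, 0.906, -0.0, -0.001]
ft_force: [0.8, 0.3, 0.5]
finger_gap: 91.6
```

Run:
```python
from h import *
print(telemetry.get_state()["joint_pos"].round(2)); goal(589,364,200,-4.4)
```

```text
[-0.8   0.52  0.3   1.55 -0.17  1.1   0.24]
turn [-0.1 -0.  44.3] shift [0.0108 0.0177 0.0148] dist mm 25 rows 4.1
```

Emit:
{"api": "step_arm", "payload": {"moves": [[[0,0,44.3,0.0108,0.0177,0.0148,0.0919],[0,0,44.3,0.0108,0.0177,0.0148,0.0919],[0,0,44.3,0.0108,0.0177,0.0148,0.0919],[0,0,44.3,0.0108,0.0177,0.0148,0.0919],[0,0,44.3,0.0108,0.0177,0.0148,0.0919]]]}}

```text
time_s: 3.3
tool_pos: [588.5, 362.4, 200.9]
tcp_rot: [0.732, 0.682, -0.001, -0.0]
ft_force: [-0.5, 1.3, -0.3]
finger_gap: 92.0
```

```bash
cat >> h.py <<'E'
def part(cam,l,ztop,L,W,guess=None):
    """fit a box (L x W, bottom ztop-18) silhouette to the mask: returns x,y,az of long axis (deg)"""
    from scipy.optimize import minimize
    T=pose(); im=viewer.grab_frame(cam)
    c=viewer.silhouettes(cam,l)
    if guess is not None: c=sorted(c,key=lambda s:np.linalg.norm(np.array(s["at"])-proj(cam,[[*guess[:2],ztop]],T)[0]))
    m=c[0]["pixels"].astype(np.uint8)
    cs,_=cv2.findContours(m,0,2); k=max(cs,key=cv2.contourArea)
    m=cv2.drawContours(np.zeros_like(m),[k],-1,1,-1)
    (x,y),(a,b),g=cv2.minAreaRect(toz(cam,k[:,0],ztop,T)[:,:2].astype(np.float32))
    if b>a: g+=90
    dt=cv2.distanceTransform(1-m,cv2.DIST_L2,5)-cv2.distanceTransform(m,cv2.DIST_L2,5)
    seen=k[:,0].astype(float)
    H,Wd=m.shape
    def hull(p):
        t=np.radians(p[2]); u=np.array([np.cos(t),np.sin(t)]); v=np.array([-u[1],u[0]])
        q=[[*(p[:2]+i*L/2*u+j*W/2*v),z] for i in(-1,1) for j in(-1,1) for z in(ztop,ztop-18)]
        return cv2.convexHull(proj(cam,q,T).astype(np.float32))
    def cost(p):
        h=hull(p); e=[min(abs(cv2.pointPolygonTest(h,(float(s[0]),float(s[1])),True)),4) for s in seen]
        return np.mean(np.square(e))
    best=min((minimize(cost,[x+dx,y+dy,g],method="Nelder-Mead",options=dict(initial_simplex=[[x+dx,y+dy,g],[x+dx+5,y+dy,g],[x+dx,y+dy+5,g],[x+dx,y+dy,g+3]])) for dx in(-2,2) for dy in (-2,2)),key=lambda r:r.fun)
    az=(best.x[2]+90)%180-90
    print(l,"p",round(c[0]["p"],2),"rect",np.round([x,y,g,a,b],1),"fit",best.x[:2].round(1),"az",round(az,1),"cost",round(best.fun,2))
    vis=cv2.polylines(im.copy(),[hull(best.x).astype(np.int32)],True,(255,0,0),1)
    return (*best.x[:2],az),vis
E
python3 - <<'E'
from h import *
print(pose()[:3,3].round(1))
p,v=part("wrist","hinge_stile_c",18,240,55); save("h1",v)
p,v=part("top","hinge_stile_c",18,240,55)
E
```

```text
[588.5 362.4 200.9]
hinge_stile_c p 0.62 rect [588.3 363.5  85.3 240.3  56.4] fit [587.9 363.1] az 85.6 cost 0.49
hinge_stile_c p 0.64 rect [586.  361.   85.1 244.6  57.6] fit [587.  361.8] az 83.7 cost 3.24
```

View pics/h1.png

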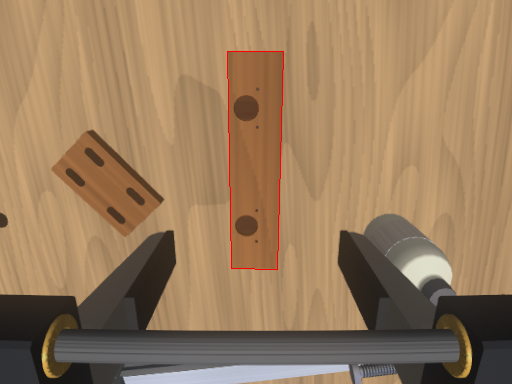

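Emit:
{"api": "step_arm", "payload": {"moves": [[[0,0,0,0,0,0.06,0.0919],[0,0,0,0.0007,-0.0006,0.12,0.0919],[0,0,0,0.0007,-0.0006,0.17,0.0919],[0,0,0,0.0007,-0.0006,0.194,0.0919],[0,0,0,0.0007,-0.0006,0.1955,0.0919]]]}}

```text
time_s: 4.12
tool_pos: [589.0, 361.0, 5.1]
tcp_rot: [0.733, 0.68, -0.001, -0.0]
ft_force: [0.8, 1.1, 1.1]
finger_gap: 91.5
```

Emit:
{"api": "step_arm", "payload": {"moves": [[[0,0,0,0,0,0,0.04],[0,0,0,0,0,0,0.04],[0,0,0,0,0,0,0.04],[0,0,0,0,0,0,0.04],[0,0,0,0,0,0,0.04]]]}}

```text
time_s: 4.75
tool_pos: [589.2, 362.0, 7.0]
tcp_rot: [0.733, 0.68, 0.0, -0.0]
ft_force: [-3.0, -0.2, 5.6]
finger_gap: 54.7
```

Run:
```python
from h import *
print(pose().round(3)); goal(588,363,110,-4.4); goal(464.4,-4.4,110,4)
```

```text
[[ 7.40000e-02  9.97000e-01 -0.00000e+00  5.89231e+02]
 [ 9.97000e-01 -7.40000e-02  1.00000e-03  3.62047e+02]
 [ 1.00000e-03 -0.00000e+00 -1.00000e+00  7.01500e+00]
 [ 0.00000e+00  0.00000e+00  0.00000e+00  1.00000e+00]]
turn [-0.  -0.   0.1] shift [ 0.0009 -0.0013 -0.103 ] dist mm 103 rows 1.6
turn [-0.  -0.  -8.3] shift [-0.3746 -0.0974 -0.1032] dist mm 401 rows 6.4
```

Emit:
{"api": "step_arm", "payload": {"moves": [[[0,0,0,0,0,-0.05,0.04],[0,0,0,-0.02,0,-0.1032,0.04],[0,0,-2,-0.07,-0.018,-0.1032,0.04],[0,0,-4,-0.13,-0.034,-0.1032,0.04],[0,0,-6,-0.19,-0.05,-0.1032,0.04]]]}}

```text
time_s: 5.38
tool_pos: [524.7, 174.0, 109.4]
tcp_rot: [0.696, 0.718, 0.0, 0.0]
ft_force: [0.4, 0.4, -0.9]
finger_gap: 54.5
```

Run:
```python
from h import *
print(pose()[:3,3],telemetry.get_state()["finger_gap"]); goal(464.5,-5.5,110,4)
```

```text
[524.73391992 173.95393589 109.42526901] 54.504145766562225
turn [ 0.   0.  -2.2] shift [-0.1775 -0.0659 -0.0006] dist mm 189 rows 3.0
```

Emit:
{"api": "step_arm", "payload": {"moves": [[[0,0,-2.2,-0.06,-0.022,0,0.04],[0,0,-2.2,-0.12,-0.044,0,0.04],[0,0,-2.2,-0.1775,-0.0659,0,0.04],[0,0,-2.2,-0.1775,-0.0659,0,0.04],[0,0,-2.2,-0.1775,-0.0659,0.02,0.04]]]}}

```text
time_s: 6.0
tool_pos: [466.6, -3.7, 90.4]
tcp_rot: [0.683, 0.73, 0.002, 0.001]
ft_force: [0.1, 0.4, -2.0]
finger_gap: 54.7
```

Run:
```python
from h import *
print(pose()[:3,3],telemetry.get_state()["finger_gap"]); goal(464.5,-5.5,42,4)
```

```text
[466.57294602  -3.65550921  90.38084232] 54.73082728595432
turn [ 0.2 -0.  -0.1] shift [-0.0017 -0.0024  0.0484] dist mm 48 rows 0.8
```

Emit:
{"api": "step_arm", "payload": {"moves": [[[0,0,0,-0.001,-0.001,0.0,0.04],[0,0,0,-0.001,-0.001,0.02,0.04],[0,0,0,-0.001,-0.001,0.04,0.04],[0,0,0,-0.001,-0.001,0.047,0.04],[0,0,0,-0.001,-0.001,0.0485,0.04]]]}}

```text
time_s: 6.62
tool_pos: [464.2, -4.4, 41.0]
tcp_rot: [0.682, 0.731, -0.0, 0.0]
ft_force: [-0.2, 0.5, -1.4]
finger_gap: 54.7
```

Run:
```python
from h import *
s=telemetry.get_state();print(s["tool_pos"],s["ft_force"]); goal(464.5,-5.5,41,4)
```

```text
[464.21699142  -4.37644231  41.01685784] [-0.2041475   0.50338833 -1.41186252]
turn [-0.  0. -0.] shift [-0.0011  0.0002  0.    ] dist mm 1 rows 0.0
```

Emit:
{"api": "step_arm", "payload": {"moves": [[[0,0,0,-0.001,0,0.0015,0.04],[0,0,0,-0.001,0,0.0015,0.04],[0,0,0,-0.001,0,0.0015,0.0919],[0,0,0,-0.001,0,0.0015,0.0919],[0,0,0,-0.001,0,0.0015,0.0919]]]}}

```text
time_s: 7.25
tool_pos: [464.3, -5.7, 39.6]
tcp_rot: [0.682, 0.731, 0.0, 0.0]
ft_force: [0.4, 0.7, 0.2]
finger_gap: 82.6
```

Emit:
{"api": "step_arm", "payload": {"moves": [[[0,0,0,0,0,0,0.0919],[0,0,0,0,0,-0.03,0.0919],[0,0,0,0,0,-0.09,0.0919],[0,0,0,0,0,-0.15,0.0919],[0,0,0,0,0,-0.18,0.0919]]]}}

```text
time_s: 7.88
tool_pos: [465.2, -5.8, 222.5]
tcp_rot: [0.683, 0.731, 0.002, 0.001]
ft_force: [-0.3, 1.2, -0.1]
finger_gap: 91.7
```

Run:
```python
from h import *
s=telemetry.get_state();print(s["tool_pos"],s["ft_force"]); 
p,v=part("wrist","hinge_stile_c",52,240,55)
p,v=part("top","wide_rail_c",18,110,62)
for o in(-90,90): goal(421,353,200,p[2]+o)
```

```text
[465.20563397  -5.76891693 222.45594571] [-0.31537528  1.20527486 -0.13195004]
hinge_stile_c p 0.76 rect [465.6  -3.7  93.8  56.2 241.1] fit [465.8  -2.6] az -86.1 cost 0.53
wide_rail_c p 0.79 rect [421.1 353.5 127.8  66.8 114.3] fit [421.8 356.3] az -50.8 cost 0.69
turn [ -0.   -0.  144.8] shift [ 0.3606 -0.018   0.0194] dist mm 362 rows 13.5
turn [  0.   -0.  -35.2] shift [ 0.3606 -0.018   0.0194] dist mm 362 rows 5.8
```

Emit:
{"api": "step_arm", "payload": {"moves": [[[0,0,-10,0.06,-0.003,0.003,0.0919],[0,0,-20,0.12,-0.006,0.006,0.0919],[0,0,-30,0.18,-0.009,0.009,0.0919],[0,0,-35.2,0.24,-0.012,0.013,0.0919],[0,0,-35.2,0.3,-0.015,0.016,0.0919]]]}}

```text
time_s: 8.7
tool_pos: [427.2, 293.6, 201.1]
tcp_rot: [0.429, 0.903, -0.002, -0.001]
ft_force: [1.5, -0.2, -0.1]
finger_gap: 92.1
```

Run:
```python
from h import *
goal(421.8,355.5,170,39.2)
```

```text
turn [-0.2  0.  -0.1] shift [0.0514 0.035  0.031 ] dist mm 70 rows 1.1
```

Emit:
{"api": "step_arm", "payload": {"moves": [[[0,0,0,0.026,0.0175,0.0155,0.0919],[0,0,0,0.0514,0.035,0.031,0.0919],[0,0,0,0.0514,0.035,0.031,0.0919],[0,0,0,0.0514,0.035,0.031,0.0919]]]}}

```text
time_s: 9.2
tool_pos: [423.1, 353.0, 171.1]
tcp_rot: [0.43, 0.903, -0.002, -0.0]
ft_force: [-0.1, 0.7, 0.7]
finger_gap: 92.2
```

Run:
```python
from h import *
print(pose()[:3,3])
p,v=part("wrist","wide_rail_c",18,110,62); save("r1",v)
goal(*p[:2],5,(p[2]+90))
```

```text
[423.05685277 353.00810812 171.09733591]
wide_rail_c p 0.59 rect [421.4 357.3 128.1  61.8 111.4] fit [421.4 356.9] az -51.8 cost 0.53
turn [-0.   0.   0.9] shift [0.0045 0.0007 0.1672] dist mm 167 rows 2.7
```

View pics/r1.png

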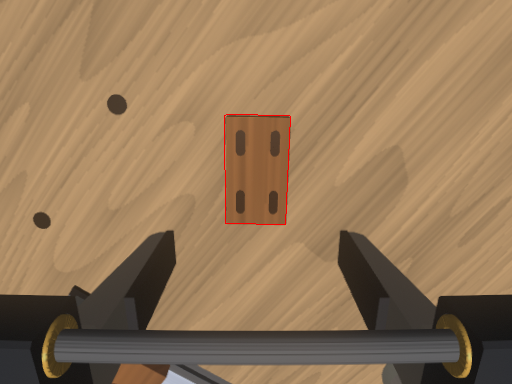

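Emit:
{"api": "step_arm", "payload": {"moves": [[[0,0,0.9,0.0045,0.0007,0.05,0.0919],[0,0,0.9,0.0045,0.0007,0.11,0.0919],[0,0,0.9,0.0045,0.0007,0.155,0.0919],[0,0,0.9,0.0045,0.0007,0.166,0.0919],[0,0,0.9,0.0045,0.0007,0.166,0.0919]]]}}

```text
time_s: 9.93
tool_pos: [421.6, 358.2, 7.0]
tcp_rot: [0.437, 0.899, 0.0, 0.0]
ft_force: [-0.7, 0.9, -0.0]
finger_gap: 91.8
```

Emit:
{"api": "step_arm", "payload": {"moves": [[[0,0,0,0,0,0,0.045],[0,0,0,0,0,0,0.045],[0,0,0,0,0,0,0.045],[0,0,0,0,0,0,0.045]]]}}

```text
time_s: 10.42
tool_pos: [421.0, 358.8, 7.3]
tcp_rot: [0.437, 0.9, 0.0, -0.0]
ft_force: [-2.2, -1.6, 6.1]
finger_gap: 61.6
```

Run:
```python
from h import *
T=pose();print(T[:3,3]); print("part offset in tool",T[:3,:3].T@(np.array([421.4,356.9,T[2,3]])-T[:3,3]))
goal(559,-85.7,110,94)
```

```text
[421.01181869 358.75240773   7.29591648]
part offset in tool [-1.69522500e+00 -8.41611709e-01 -1.02319973e-03]
turn [  0.   -0.  -55.8] shift [-0.4345 -0.1666 -0.1029] dist mm 477 rows 7.6
```

Emit:
{"api": "step_arm", "payload": {"moves": [[[0,0,0,0,0,-0.05,0.045],[0,0,-5,-0.02,-0.008,-0.1029,0.045],[0,0,-15,-0.07,-0.027,-0.1029,0.045],[0,0,-25,-0.125,-0.048,-0.1029,0.045],[0,0,-35,-0.18,-0.069,-0.1029,0.045]]]}}

```text
time_s: 11.05
tool_pos: [478.5, 172.9, 109.6]
tcp_rot: [0.143, 0.99, 0.0, 0.0]
ft_force: [0.5, -0.2, -1.8]
finger_gap: 61.4
```

Run:
```python
from h import *
print(pose()[:3,3]);goal(557.3,-85.8,110,94)
```

```text
[478.49616202 172.91489293 109.61440843]
turn [  0.    0.  -20.4] shift [-0.1486 -0.226  -0.0004] dist mm 270 rows 4.3
```

Emit:
{"api": "step_arm", "payload": {"moves": [[[0,0,-7,-0.03,-0.045,0,0.045],[0,0,-14,-0.06,-0.09,0,0.045],[0,0,-20.4,-0.09,-0.135,0,0.045],[0,0,-20.4,-0.12,-0.18,0,0.045],[0,0,-20.4,-0.1486,-0.226,0,0.045]]]}}

```text
time_s: 11.68
tool_pos: [555.6, -86.6, 109.4]
tcp_rot: [-0.032, 0.999, 0.0, 0.0]
ft_force: [0.7, 0.2, -0.8]
finger_gap: 61.6
```

Emit:
{"api": "step_arm", "payload": {"moves": [[[0,0,0,0,0,0,0.045],[0,0,0,0,0,0.02,0.045]]]}}

```text
time_s: 11.92
tool_pos: [556.2, -84.9, 90.1]
tcp_rot: [-0.031, 1.0, 0.0, 0.001]
ft_force: [-0.3, 0.7, -1.0]
finger_gap: 61.6
```

Run:
```python
from h import *
print(pose()[:3,3]);goal(557.3,-85.8,41,94)
```

```text
[556.21514213 -84.90777932  90.14621323]
turn [ 0.   0.2 -0.4] shift [-0.0009 -0.001   0.0491] dist mm 49 rows 0.8
```

Emit:
{"api": "step_arm", "payload": {"moves": [[[0,0,-0.4,-0.001,-0.001,0.0,0.045],[0,0,-0.4,-0.001,-0.001,0.025,0.045],[0,0,-0.4,-0.001,-0.001,0.043,0.045],[0,0,-0.4,-0.001,-0.001,0.049,0.045],[0,0,-0.4,-0.001,-0.001,0.0495,0.045]]]}}

```text
time_s: 12.55
tool_pos: [555.4, -84.9, 41.2]
tcp_rot: [-0.036, 0.999, 0.001, -0.001]
ft_force: [-6.6, 2.2, 13.7]
finger_gap: 61.4
```

Run:
```python
from h import *
s=telemetry.get_state();print(s["tool_pos"],s["ft_force"]);goal(557.3,-85.8,40.5,94)
```

```text
[555.37920322 -84.93343079  41.19330599] [-6.59787578  2.18315954 13.69737118]
turn [ 0.1 -0.1  0.1] shift [-0.0019 -0.001   0.0007] dist mm 2 rows 0.0
```

Emit:
{"api": "step_arm", "payload": {"moves": [[[0,0,0,-0.001,-0.0005,-0.0007,0.045],[0,0,0,-0.001,-0.0005,-0.0007,0.045],[0,0,0,-0.001,-0.0005,-0.0007,0.0919],[0,0,0,-0.001,-0.0005,-0.0007,0.0919],[0,0,0,-0.001,-0.0005,-0.0007,0.0919]]]}}

```text
time_s: 13.18
tool_pos: [557.3, -86.3, 40.4]
tcp_rot: [-0.035, 0.999, -0.0, -0.0]
ft_force: [0.6, -0.3, -0.7]
finger_gap: 89.5
```

Emit:
{"api": "step_arm", "payload": {"moves": [[[0,0,0,0,0,0,0.0919],[0,0,0,0,0,-0.03,0.0919],[0,0,0,0,0,-0.09,0.0919],[0,0,0,0,0,-0.15,0.0919],[0,0,0,0,0,-0.18,0.0919]]]}}

```text
time_s: 13.8
tool_pos: [558.6, -86.5, 224.2]
tcp_rot: [-0.035, 0.999, -0.0, 0.002]
ft_force: [0.2, 0.0, -0.1]
finger_gap: 92.0
```

```bash
cat >> h.py <<'E'
def rel(h,p):
    a=np.radians(h[2]-90 if h[2]>0 else h[2]+90); e=np.array([np.cos(a),np.sin(a)]); n=np.array([-e[1],e[0]]); d=np.subtract(p[:2],h[:2])
    print("rel to hinge x,y",round(d@e,1),round(d@n,1))
E
python3 - <<'E'
from h import *
s=telemetry.get_state();print(s["tool_pos"],s["ft_force"],s["joint_pos"].round(2))
w,v=part("wrist","wide_rail_c",52,110,62); save("w2",v)
h,v=part("wrist","hinge_stile_c",52,240,55,(465,-3))
rel(h,w)
p,v=part("top","narrow_rail_c",18,110,42)
for o in(-90,90): goal(*p[:2],170,p[2]+o)
E
```

```text
[558.58079723 -86.51012387 224.21017956] [ 0.1531505   0.02129416 -0.14882084] [-0.03  0.31  0.15  1.82 -0.05  1.01  1.78]
wide_rail_c p 0.94 rect [560.7 -86.    4.  111.1  63. ] fit [560.6 -85.7] az 4.2 cost 0.46
hinge_stile_c p 0.61 rect [465.8  -2.6  93.9  57.4 240.9] fit [465.1  -2.7] az -86.0 cost 0.49
rel to hinge x,y 89.5 -89.3
narrow_rail_c p 0.84 rect [ 588.7 -377.7  151.1   46.1  113.3] fit [ 590.2 -381.3] az -30.9 cost 0.88
turn [   0.2   -0.  -145.1] shift [-0.0131 -0.2969  0.0489] dist mm 301 rows 13.6
turn [-0.  -0.2 34.9] shift [-0.0131 -0.2969  0.0489] dist mm 301 rows 4.8
```

View pics/w2.png

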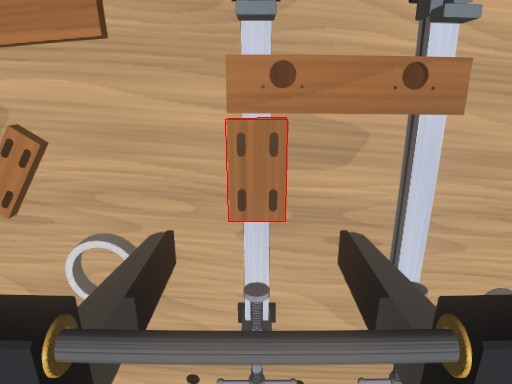

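Emit:
{"api": "step_arm", "payload": {"moves": [[[0,0,9,-0.003,-0.06,0.01,0.0919],[0,0,18,-0.006,-0.12,0.02,0.0919],[0,0,27,-0.009,-0.18,0.03,0.0919],[0,0,34.9,-0.011,-0.24,0.04,0.0919],[0,0,34.9,-0.0131,-0.2969,0.0489,0.0919]]]}}

```text
time_s: 14.72
tool_pos: [590.4, -382.8, 168.9]
tcp_rot: [0.267, 0.964, 0.0, -0.002]
ft_force: [0.9, -0.1, 0.5]
finger_gap: 91.8
```

Emit:
{"api": "step_arm", "payload": {"moves": [[[0,0,0,0,0,0,0.0919],[0,0,0,0,0,0,0.0919]]]}}

```text
time_s: 14.98
tool_pos: [590.6, -380.4, 169.6]
tcp_rot: [0.266, 0.964, 0.001, -0.002]
ft_force: [0.6, 1.0, 0.5]
finger_gap: 92.2
```

Run:
```python
from h import *
s=telemetry.get_state();print(s["tool_pos"],s["joint_pos"].round(2))
p,v=part("wrist","narrow_rail_c",18,110,42); save("r2",v)
goal(*p[:2],6,p[2]+90)
p,v=part("wrist","plain_stile_c",18,240,55)
```

```text
[ 590.63480296 -380.38781051  169.61892139] [ 0.3   0.61  0.34  1.51 -0.22  1.06  1.72]
narrow_rail_c p 0.76 rect [ 590.1 -380.7  151.2   42.3  111. ] fit [ 591.  -380.9] az -29.0 cost 0.72
turn [ 0.1 -0.1 -1.7] shift [-0.0005 -0.002   0.165 ] dist mm 165 rows 2.6
plain_stile_c p 0.58 rect [ 426.6 -409.9   96.9   59.7  179.2] fit [ 426.9 -439. ] az -83.0 cost 2.99
```

View pics/r2.png

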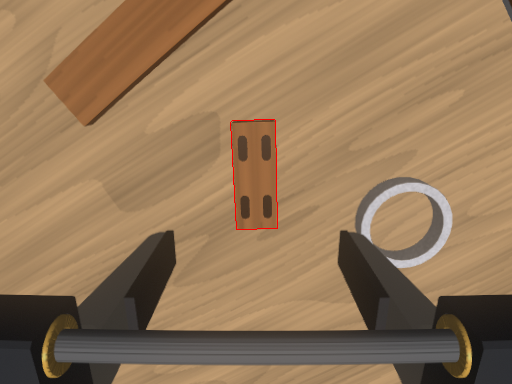

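Emit:
{"api": "step_arm", "payload": {"moves": [[[0,0,-1,-0.0005,-0.001,0.05,0.0919],[0,0,-1,-0.0005,-0.001,0.11,0.0919],[0,0,-1,-0.0005,-0.001,0.15,0.0919],[0,0,-1,-0.0005,-0.001,0.163,0.0919],[0,0,-1,-0.0005,-0.001,0.163,0.0919]]]}}

```text
time_s: 15.8
tool_pos: [591.6, -382.2, 9.0]
tcp_rot: [0.257, 0.966, 0.0, 0.0]
ft_force: [0.6, 0.1, 0.5]
finger_gap: 91.8
```

Emit:
{"api": "step_arm", "payload": {"moves": [[[0,0,0,0,0,0,0.03],[0,0,0,0,0,0,0.03],[0,0,0,0,0,0,0.03],[0,0,0,0,0,0,0.03],[0,0,0,0,0,0,0.03]]]}}

```text
time_s: 16.42
tool_pos: [591.2, -382.6, 8.8]
tcp_rot: [0.258, 0.966, 0.0, 0.0]
ft_force: [-0.0, -0.2, 0.1]
finger_gap: 44.0
```

Run:
```python
from h import *
T=pose();print(T[:3,3]); o=T[:3,:3].T@(np.array([590.7,-380.8,T[2,3]])-T[:3,3]); print("part offset in tool",o)
# target from hinge
a=np.radians(4);e=np.array([np.cos(a),np.sin(a)]);n=np.array([-e[1],e[0]]);H=np.array([465.4,-2.7])
t=H+88*e+99*n; tc=t+o[0]*e; print("target",t,"tcp",tc)
goal(*tc,112,94)
```

```text
[ 591.1514176  -382.61085422    8.75250251]
part offset in tool [ 1.29337640e+00  1.34541754e+00 -5.77143448e-05]
target [546.27974552 102.19741067] tcp [547.56997132 102.28763204]
turn [  0.    0.  -33.9] shift [ 0.2793  0.3988 -0.1033] dist mm 498 rows 8.0
```

Emit:
{"api": "step_arm", "payload": {"moves": [[[0,0,0,0,0,0,0.03],[0,0,0,0,0,0,0.03],[0,0,0,0,0,-0.05,0.03],[0,0,-5,0.01,0.015,-0.103,0.03],[0,0,-14,0.042,0.06,-0.1033,0.03]]]}}

```text
time_s: 17.05
tool_pos: [586.5, -314.3, 116.9]
tcp_rot: [0.138, 0.99, -0.003, 0.004]
ft_force: [0.9, 0.9, -1.0]
finger_gap: 41.6
```

Run:
```python
from h import *
s=telemetry.get_state();print(s["tool_pos"],s["finger_gap"]);goal(547.6,102.3,112,94)
```

```text
[ 586.4885485  -314.34854554  116.8533871 ] 41.568178656650495
turn [ -0.3   0.5 -19.9] shift [0.1517 0.39   0.0017] dist mm 418 rows 6.7
```

Emit:
{"api": "step_arm", "payload": {"moves": [[[0,0,-6,0.022,0.056,0.0,0.03],[0,0,-12,0.044,0.112,0.0,0.03],[0,0,-18,0.066,0.168,0.0,0.03],[0,0,-19.5,0.088,0.224,0,0.03],[0,0,-19.5,0.11,0.28,0,0.03]]]}}

```text
time_s: 17.68
tool_pos: [555.0, -8.5, 112.1]
tcp_rot: [-0.032, 1.0, 0.0, 0.0]
ft_force: [1.1, 0.6, -1.3]
finger_gap: 41.8
```

Run:
```python
from h import *
s=telemetry.get_state();print(s["tool_pos"],s["finger_gap"]);goal(547.6,102.3,112,94)
```

```text
[555.00350732  -8.45854569 112.05497395] 41.758263705535455
turn [ 0.   0.  -0.4] shift [4.00e-04 1.11e-01 1.00e-04] dist mm 111 rows 1.8
```

Emit:
{"api": "step_arm", "payload": {"moves": [[[0,0,-0.4,0.0004,0.055,0.0,0.03],[0,0,-0.4,0.0004,0.111,0.0,0.03],[0,0,-0.4,0.0004,0.111,0.0,0.03],[0,0,-0.4,0.0004,0.111,0.02,0.03],[0,0,-0.4,0.0004,0.111,0.02,0.03]]]}}

```text
time_s: 18.3
tool_pos: [546.8, 99.3, 90.7]
tcp_rot: [-0.035, 0.999, -0.001, -0.001]
ft_force: [0.5, 0.1, -0.0]
finger_gap: 41.6
```

Run:
```python
from h import *
s=telemetry.get_state();print(s["tool_pos"],s["finger_gap"]);goal(547.6,102.3,43,94)
```

```text
[546.80972079  99.28125629  90.74587795] 41.565894662218454
turn [-0.1 -0.2 -0. ] shift [-0.0011  0.003   0.0477] dist mm 48 rows 0.8
```

Emit:
{"api": "step_arm", "payload": {"moves": [[[0,0,0,-0.0005,0.0015,0.0,0.03],[0,0,0,-0.0005,0.0015,0.025,0.03],[0,0,0,-0.0005,0.0015,0.043,0.03],[0,0,0,-0.0005,0.0015,0.0475,0.03],[0,0,0,-0.0005,0.0015,0.0475,0.03]]]}}

```text
time_s: 18.92
tool_pos: [548.5, 101.9, 44.5]
tcp_rot: [-0.035, 0.999, -0.0, -0.0]
ft_force: [-0.3, -0.4, -0.4]
finger_gap: 41.6
```

Run:
```python
from h import *
s=telemetry.get_state();print(s["tool_pos"],s["ft_force"],s["finger_gap"]);goal(547.6,102.3,43,94)
```

```text
[548.47569376 101.94938791  44.47966021] [-0.27107653 -0.36073474 -0.39068921] 41.585019417794
turn [-0. -0.  0.] shift [0.0008 0.0004 0.0015] dist mm 2 rows 0.0
```

Emit:
{"api": "step_arm", "payload": {"moves": [[[0,0,0,0.0005,0.0,0.0015,0.03],[0,0,0,0.0005,0.0,0.0015,0.03],[0,0,0,0.0005,0,0.0015,0.0919],[0,0,0,0.0005,0,0.0015,0.0919],[0,0,0,0.0005,0,0.0015,0.0919]]]}}

```text
time_s: 19.55
tool_pos: [548.0, 102.0, 43.1]
tcp_rot: [-0.035, 0.999, 0.0, 0.0]
ft_force: [0.0, -0.0, -1.0]
finger_gap: 69.6
```

Emit:
{"api": "step_arm", "payload": {"moves": [[[0,0,0,0,0,0,0.0919],[0,0,0,0,0,-0.03,0.0919],[0,0,0,0,0,-0.09,0.0919],[0,0,0,0,0,-0.15,0.0919],[0,0,0,0,0,-0.18,0.0919]]]}}

```text
time_s: 20.18
tool_pos: [549.1, 102.2, 226.6]
tcp_rot: [-0.035, 0.999, 0.001, 0.002]
ft_force: [0.8, 0.2, -0.3]
finger_gap: 91.6
```

Run:
```python
from h import *
s=telemetry.get_state();print(s["tool_pos"],s["ft_force"],s["joint_pos"].round(2))
w,v=part("wrist","narrow_rail_c",52,110,42,(546,102)); save("n2",v)
h,v=part("wrist","hinge_stile_c",52,240,55,(465,-3))
rel(h,w)
p,v=part("top","plain_stile_c",18,240,55)
for o in(-90,90): goal(*p[:2],200,p[2]+o)
```

```text
[549.13129876 102.24386269 226.63613731] [ 0.76622994  0.22092326 -0.29568301] [-0.35  0.3   0.13  1.83 -0.04  1.01  1.44]
narrow_rail_c p 0.7 rect [547.5 102.4   4.3 111.3  42.7] fit [548.  102.4] az 4.3 cost 0.43
hinge_stile_c p 0.96 rect [465.3  -2.8  93.8  56.3 242.3] fit [465.1  -2.7] az -86.0 cost 0.48
rel to hinge x,y 90.0 99.1
plain_stile_c p 0.59 rect [ 419.8 -377.2   96.9   55.3  243.9] fit [ 420.1 -379.7] az -83.5 cost 1.03
turn [  0.1  -0.1 -92.4] shift [ 0.1602 -0.4714  0.0221] dist mm 498 rows 8.6
turn [-0.1 -0.1 87.6] shift [ 0.1602 -0.4714  0.0221] dist mm 498 rows 8.2
```

View pics/n2.png

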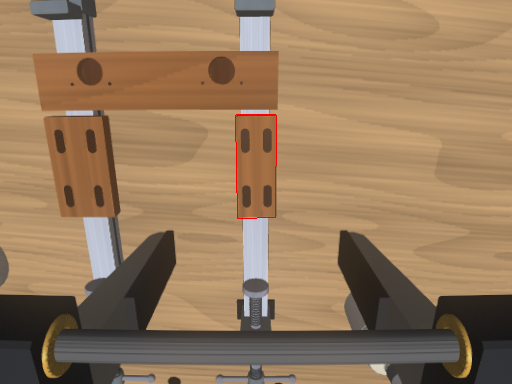

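Emit:
{"api": "step_arm", "payload": {"moves": [[[0,0,10,0.018,-0.052,0.0,0.0919],[0,0,20,0.036,-0.105,0.004,0.0919],[0,0,30,0.054,-0.157,0.008,0.0919],[0,0,40,0.072,-0.21,0.012,0.0919],[0,0,50,0.089,-0.262,0.015,0.0919]]]}}

```text
time_s: 21.1
tool_pos: [475.9, -167.0, 206.4]
tcp_rot: [0.393, 0.919, -0.0, -0.001]
ft_force: [0.6, 0.7, -0.7]
finger_gap: 92.1
```

Run:
```python
from h import *
s=telemetry.get_state();print(s["tool_pos"],s["joint_pos"].round(2));goal(420.1,-378.5,200,6.5)
```

```text
[ 475.87092754 -167.02418621  206.39436583] [-0.08  0.23  0.41  1.98 -0.11  0.95  1.15]
turn [-0.1 -0.1 37.2] shift [-0.1144 -0.1864  0.0065] dist mm 219 rows 3.5
```

Emit:
{"api": "step_arm", "payload": {"moves": [[[0,0,9,-0.028,-0.046,0.0,0.0919],[0,0,18,-0.057,-0.093,0.003,0.0919],[0,0,28,-0.086,-0.14,0.006,0.0919],[0,0,37,-0.1144,-0.1864,0.0065,0.0919],[0,0,37,-0.1144,-0.1864,0.0065,0.0919]]]}}

```text
time_s: 21.72
tool_pos: [419.6, -381.4, 200.0]
tcp_rot: [0.665, 0.746, -0.002, -0.001]
ft_force: [-1.0, 0.7, -0.2]
finger_gap: 91.8
```

Emit:
{"api": "step_arm", "payload": {"moves": [[[0,0,0,0,0,0,0.0919],[0,0,0,0,0,0,0.0919]]]}}

```text
time_s: 21.98
tool_pos: [423.6, -375.6, 200.7]
tcp_rot: [0.661, 0.75, 0.0, -0.001]
ft_force: [-0.4, 0.4, 0.6]
finger_gap: 91.9
```

Run:
```python
from h import *
s=telemetry.get_state();print(s["tool_pos"],s["joint_pos"].round(2))
p,v=part("wrist","plain_stile_c",18,240,55); save("p1",v)
goal(*p[:2],6,p[2]+90)
```

```text
[ 423.55121026 -375.64474484  200.70661233] [ 0.18  0.38  0.61  1.86 -0.25  0.99  1.03]
plain_stile_c p 0.59 rect [ 421.3 -380.8   97.    57.5  239.1] fit [ 420.5 -379.1] az -83.1 cost 0.57
turn [ 0.  -0.   0.3] shift [-0.0028 -0.0035  0.1952] dist mm 195 rows 3.1
```

View pics/p1.png

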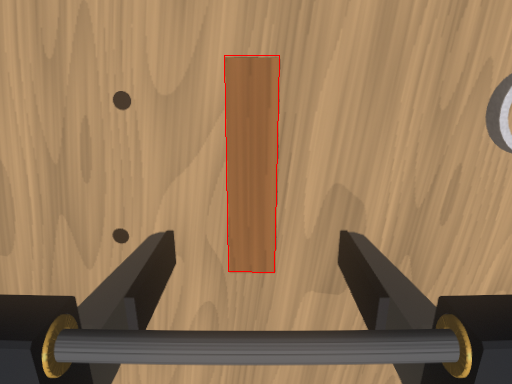

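Emit:
{"api": "step_arm", "payload": {"moves": [[[0,0,0,-0.002,-0.002,0.05,0.0919],[0,0,0,-0.002,-0.002,0.11,0.0919],[0,0,0,-0.002,-0.002,0.17,0.0919],[0,0,0,-0.002,-0.002,0.193,0.0919],[0,0,0,-0.002,-0.002,0.194,0.0919]]]}}

```text
time_s: 22.7
tool_pos: [420.5, -378.1, 5.8]
tcp_rot: [0.662, 0.749, -0.0, -0.002]
ft_force: [-0.2, -0.7, -0.2]
finger_gap: 92.0
```

Emit:
{"api": "step_arm", "payload": {"moves": [[[0,0,0,0,0,0,0.04],[0,0,0,0,0,0,0.04],[0,0,0,0,0,0,0.04],[0,0,0,0,0,0,0.04],[0,0,0,0,0,0,0.04]]]}}

```text
time_s: 23.32
tool_pos: [421.2, -379.9, 8.1]
tcp_rot: [0.662, 0.749, 0.0, 0.0]
ft_force: [-1.8, 1.2, 6.7]
finger_gap: 54.7
```

Run:
```python
from h import *
T=pose();print(T[:3,3],telemetry.get_state()["finger_gap"]); o=T[:3,:3].T@(np.array([420.5,-379.1,T[2,3]])-T[:3,3]); print("part offset in tool",o)
a=np.radians(4);e=np.array([np.cos(a),np.sin(a)]);n=np.array([-e[1],e[0]]);H=np.array([465.2,-2.7])
t=H+177.5*e; tc=t-o[0]*n; print("target",t,"tcp",tc)
goal(*tc,120,4)
```

```text
[ 421.15670129 -379.85493333    8.10201386] 54.68670851611973
part offset in tool [ 8.29584193e-01 -5.59438022e-01 -2.93288944e-04]
target [642.26761892   9.68177409] tcp [642.32548779   8.85421072]
turn [0. 0. 3.] shift [ 0.3587  0.2671 -0.1118] dist mm 461 rows 7.4
```

Emit:
{"api": "step_arm", "payload": {"moves": [[[0,0,0,0,0,-0.05,0.04],[0,0,0,0.016,0.012,-0.1,0.04],[0,0,1,0.06,0.045,-0.1118,0.04],[0,0,2,0.108,0.08,-0.1118,0.04],[0,0,3,0.156,0.116,-0.1118,0.04]]]}}

```text
time_s: 23.95
tool_pos: [518.0, -208.8, 119.4]
tcp_rot: [0.682, 0.731, 0.0, 0.0]
ft_force: [0.1, -0.1, -2.1]
finger_gap: 54.2
```

Run:
```python
from h import *
s=telemetry.get_state();print(s["tool_pos"],s["finger_gap"]);goal(642.3,8.9,110,4)
```

```text
[ 517.99388505 -208.78381587  119.44776314] 54.232872458986606
turn [ 0. -0. -0.] shift [0.2086 0.1391 0.0096] dist mm 251 rows 4.0
```

Emit:
{"api": "step_arm", "payload": {"moves": [[[0,0,0,0.046,0.031,0,0.04],[0,0,0,0.094,0.063,0,0.04],[0,0,0,0.142,0.095,0,0.04],[0,0,0,0.19,0.127,0,0.04],[0,0,0,0.2086,0.1391,0,0.04]]]}}

```text
time_s: 24.58
tool_pos: [642.3, 12.5, 118.4]
tcp_rot: [0.68, 0.734, 0.0, -0.001]
ft_force: [-0.4, -0.5, -1.8]
finger_gap: 54.3
```

Emit:
{"api": "step_arm", "payload": {"moves": [[[0,0,0,0,0,0,0.04],[0,0,0,0,0,0.02,0.04],[0,0,0,0,0,0.03,0.04],[0,0,0,0,0,0.03,0.04],[0,0,0,0,0,0.03,0.04]]]}}

```text
time_s: 25.2
tool_pos: [641.4, 6.5, 89.4]
tcp_rot: [0.682, 0.731, 0.0, 0.0]
ft_force: [0.1, -1.3, -2.4]
finger_gap: 54.4
```

Run:
```python
from h import *
s=telemetry.get_state();print(s["tool_pos"],s["finger_gap"],s["ft_force"]);goal(642.3,8.9,42,4)
```

```text
[641.41338766   6.46420738  89.38271491] 54.42231619497481 [ 0.10395866 -1.31381942 -2.40534529]
turn [ 0.  0. -0.] shift [0.0024 0.001  0.0474] dist mm 47 rows 0.8
```

Emit:
{"api": "step_arm", "payload": {"moves": [[[0,0,0,0.001,0.001,0,0.04],[0,0,0,0.001,0.001,0.02,0.04],[0,0,0,0.001,0.001,0.038,0.04],[0,0,0,0.001,0.001,0.046,0.04],[0,0,0,0.001,0.001,0.047,0.04]]]}}

```text
time_s: 25.82
tool_pos: [641.3, 8.3, 42.0]
tcp_rot: [0.682, 0.732, -0.001, -0.001]
ft_force: [-4.7, 1.0, 8.9]
finger_gap: 54.4
```

Run:
```python
from h import *
s=telemetry.get_state();print(s["tool_pos"],s["finger_gap"],s["ft_force"]);goal(642.3,8.9,42,4)
```

```text
[641.27131066   8.32789004  41.97723703] 54.380134391484546 [-4.69480018  1.00103119  8.90631335]
turn [-0.2 -0.   0. ] shift [ 0.0005  0.0011 -0.    ] dist mm 1 rows 0.0
```

Resting on the bars; release and retreat for a check.

Emit:
{"api": "step_arm", "payload": {"moves": [[[0,0,0,0.0,0.0005,-0.0003,0.04],[0,0,0,0.0,0.0005,-0.0003,0.0919],[0,0,0,0.0,0.0005,-0.0003,0.0919],[0,0,0,0.0,0.0005,-0.0003,0.0919],[0,0,0,0.0,0.0005,-0.0003,0.0919]]]}}

```text
time_s: 26.45
tool_pos: [642.9, 8.4, 42.6]
tcp_rot: [0.682, 0.732, 0.0, 0.0]
ft_force: [0.6, -0.3, 0.0]
finger_gap: 91.3
```

Emit:
{"api": "step_arm", "payload": {"moves": [[[0,0,0,0,0,-0.03,0.0919],[0,0,0,0,0,-0.09,0.0919],[0,0,0,0,0,-0.15,0.0919],[0,0,0,0,0,-0.2,0.0919],[0,0,0,0,0,-0.2,0.0919]]]}}

```text
time_s: 27.08
tool_pos: [645.3, 8.0, 247.4]
tcp_rot: [0.682, 0.731, 0.003, 0.003]
ft_force: [0.2, 1.0, 0.0]
finger_gap: 92.1
```

Run:
```python
from h import *
goal(490,10,350,90)
```

```text
turn [  0.4   0.3 -86. ] shift [ 0.0129 -0.1539 -0.104 ] dist mm 186 rows 8.0
```

Emit:
{"api": "step_arm", "payload": {"moves": [[[0,0,-10,0.002,-0.03,-0.02,0.0919],[0,0,-20,0.005,-0.06,-0.04,0.0919],[0,0,-30,0.008,-0.09,-0.06,0.0919],[0,0,-40,0.01,-0.12,-0.08,0.0919],[0,0,-50,0.0129,-0.1539,-0.104,0.0919]]]}}

```text
time_s: 27.7
tool_pos: [486.7, 10.6, 345.7]
tcp_rot: [0.306, 0.952, -0.001, -0.001]
ft_force: [-0.3, 0.0, 0.5]
finger_gap: 91.6
```

Emit:
{"api": "step_arm", "payload": {"moves": [[[0,0,-10,0,0,0,0.0919],[0,0,-20,0,0,0,0.0919],[0,0,-30,0,0,0,0.0919],[0,0,-36,0,0,0,0.0919],[0,0,-36,0,0,0,0.0919]]]}}

```text
time_s: 28.32
tool_pos: [487.8, 10.5, 345.5]
tcp_rot: [0.0, 1.0, -0.0, -0.001]
ft_force: [0.3, 0.1, 0.1]
finger_gap: 91.9
```

Emit:
{"api": "step_arm", "payload": {"moves": [[[0,0,0,0,0,0,0.0919],[0,0,0,0,0,0,0.0919],[0,0,0,0,0,0,0.0919]]]}}

```text
time_s: 28.7
tool_pos: [488.3, 10.5, 346.5]
tcp_rot: [-0.0, 1.0, -0.0, -0.0]
ft_force: [0.4, 0.0, -0.5]
finger_gap: 91.8
```

Run:
```python
from h import *
s=telemetry.get_state();print(s["tool_pos"],s["ft_force"])
R0=(557.9,-87.1,94.0)
h,v=part("wrist","hinge_stile_c",52,240,55,(465,-3)); rel(R0,h)
for l,L,W,g in(("plain_stile_c",240,55,(642,9)),("wide_rail_c",110,62,(560,-86)),("narrow_rail_c",110,42,(547,102))):
    p,v=part("wrist",l,52,L,W,g); rel(h,p)
save("f1",v)
t=viewer.grab_frame("top"); a=viewer.grab_frame("side")
cv2.imwrite("pics/f2.png",np.hstack([t[60:,50:450],a[60:,56:456]])[:,:,::-1])
```

```text
[488.32504799  10.46906829 346.45531835] [ 0.4115333   0.04406031 -0.54014097]
hinge_stile_c p 0.67 rect [465.4  -3.   93.9  56.7 241.4] fit [465.5  -2.8] az -85.8 cost 0.5
rel to hinge x,y -86.3 90.5
plain_stile_c p 0.71 rect [640.8   8.4  94.   64.8 242.2] fit [644.6   8.7] az -85.9 cost 0.62
rel to hinge x,y 179.5 -1.6
wide_rail_c p 0.82 rect [559.1 -84.    4.1 115.4  66.1] fit [560.9 -85.7] az 4.1 cost 0.61
rel to hinge x,y 89.0 -89.6
narrow_rail_c p 0.64 rect [545.3 101.3   5.2 111.4  43.2] fit [548.  102.2] az 7.1 cost 2.17
rel to hinge x,y 89.9 98.7
```

View pics/f1.png

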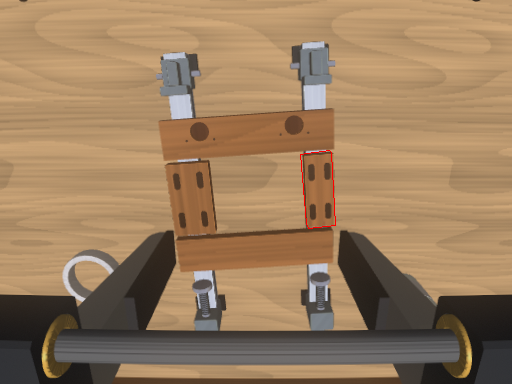

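View pics/f2.png

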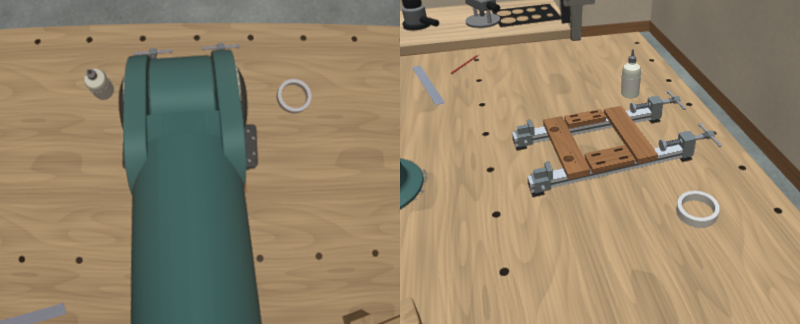

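Run:
```python
from h import *
for i in range(2): p,v=part("wrist","narrow_rail_c",52,110,42,(547,102))
p,v=part("side","narrow_rail_c",52,110,42,(547,102))
# independent: wood-vs-rest edges of the rail in the wrist picture, rows across its middle
T=pose(); im=cv2.cvtColor(viewer.grab_frame("wrist"),cv2.COLOR_RGB2HSV)
L=[];Q=[]
for r in range(162,222):
    k=[c for c in range(288,350) if im[r,c,2]<165 and im[r,c,1]>100]
    if len(k)>8: L.append((k[0],r)); Q.append((k[-1],r))
for e in(L,Q):
    w=toz("wrist",e,52,T); q=np.polyfit(w[:,0],w[:,1],1); print(len(e),"edge az",np.degrees(np.arctan(q[0])).round(2),"rms",np.std(w[:,1]-np.polyval(q,w[:,0])).round(2))
```

```text
narrow_rail_c p 0.75 rect [545.7 100.8   4.  113.7  44.7] fit [547.9 102.6] az 4.8 cost 0.5
narrow_rail_c p 0.97 rect [546.  101.    4.8 113.   43.7] fit [547.6 102.6] az 5.2 cost 0.52
narrow_rail_c p 0.57 rect [540.   90.    4.7 114.   64.2] fit [542.9 102.4] az 3.9 cost 0.67
60 edge az 4.75 rms 0.4
60 edge az 3.91 rms 1.13
```

The narrow rail is square: its azimuth measures 4 to 5°, against 4.2° for the hinge stile. Handing in.

```bash
python3 -c "
from workcell import arm; print(arm.finish_job())"
```

```text
the job is handed in; nothing more can be done
None
```

I laid all four oak parts dry on the bar clamps and handed the job in at about 30 s of the 109 s allowed. `finish_job` gives no verdict.

Last checks, from box fits in the wrist camera picture with the gripper raised clear:

| Part | Measured against | x (mm) | y (mm) | Allowed x (mm) | Allowed y (mm) |
|---|---|---|---|---|---|
| Hinge stile | right clamp | -86.3 | +90.5 | -99.5 to -75.5 | 77 to 101 |
| Plain stile | hinge stile | 179.5 | -1.6 | 161 to 189 | -14 to 14 |
| Wide rail | hinge stile | 89.0 | -89.6 | 77.5 to 97.5 | -99 to -79 |
| Narrow rail | hinge stile | 89.9 | +98.7 | 77.5 to 97.5 | 89 to 109 |

- **Joints:** by these numbers they stand about 6.5–8 mm open rather than 5 mm, all within the limits. I set the plain stile about 2.5 mm further out on purpose, because both rails had landed about 2 mm far of centre.
- **Squareness:** the hinge stile, plain stile and wide rail fits agree within about 0.2° of the clamps' direction.
- **One check disagreed:** the first narrow rail fit gave 7.1° with a poor match. Repeat fits and an edge fit gave 3.9–5.2°, against 4.2° for the hinge stile.
- **Less certain:** the side camera put the narrow rail about 5 mm nearer the robot in x than the wrist camera, which would still be within tolerance.
- **Flatness:** I judged height and flatness from the side picture and from the bars' contact forces at two of the placings, and did not measure them directly.
- **Bystanders:** the glue bottle and the tape roll look unmoved in the pictures. I did not measure them again at the end.

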